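Centre the pot on the hob and click the heat dial to simmer

ROBOT

A 7-joint arm with a two-finger parallel gripper is mounted at the origin on the work surface. World frame = base frame: x ahead of the robot, y to its left, z up, the work surface at z = 0. Lengths are in mm, angles in rad, forces in N, time in s.
With the tool pointing down it reaches from about 425 to 875 mm from the base axis. Payload 8.4 kg.
Tool frame: the origin (TCP) lies at the very end of the fingers, on their centre line; the grasp point (between the pads) lies manip.tcp_to_grasp behind it (manip.tcp_to_grasp is the distance from the TCP to the grasp point, in mm); z points along the fingers, x is the direction in which the jaws open and shut, and the axes are right-handed (so a half turn about z gives the same grasp; the last joint's range is limited). The gripper opens to 85 mm and grips with 20 to 120 N. Pads are 22 mm wide; open, the fingers measure 114 mm over their backs; the gripper's body (76 mm by 85 mm) begins 54 mm behind the grasp point. The pads swing forward as they close: fully open they stand 13 mm farther back than shut.
Start: joints at [-1.429, 0.333, 0.04, 1.465, -0.013, 1.343, -0.059], TCP at [155.015, 631.217, 231.308] pointing down, gripper open.
Joint ranges: [-2.58, 2.58], [-0.38, 2.09], [-1.3, 1.39], [0.25, 2.4], [-1.5, 4.64], [0.08, 2.09], [-2.65, 2.65]. Speed limits (rad/s): [2.22, 2.22, 2.79, 2.79, 3.14, 3.14, 3.14].

INTERFACE

Orientations are given as [roll, pitch, yaw] about the fixed x, y, z axes, in that order (R = Rz(yaw) Ry(pitch) Rx(roll)).
In Python, from workcell import manip gives the robot as it stands. The module is installed in compiled form; this text tells all that it offers.
- The arm moves only by the shell command python3 -m handwheel 'ROWS'. ROWS is a JSON object of lists of equal length, an entry for each row: "translation": the shift along the tool's x, y, z in mm, a list of three; "dr": the turn, a rotation vector about the tool's x, y, z in rad, a list of three; "jaw": the finger opening in mm, from 0 to 85.4. In form: {"translation": [[tx, ty, tz], ...], "dr": [[ax, ay, az], ...], "jaw": [jaw, ...]}. A call has 1 to 12 rows; each row shifts and turns the commanded pose from where the row before left it, along the tool's axes as they then stand; what a row does not reach is not made up. A row lasts 1/10 s, in which the tool goes at most 50 mm and 8.59 degrees, less where a joint would pass 70% of its speed; a pose out of reach is approached as far as the arm can. A call with a gripper value outside its range is refused whole. The fingers move at their own pace and stop on an object; the grip force is fixed at half the most. Time passes only in rows, so rows that do not move let the fingers close. It gives the time, the measured TCP pose, the force and the opening at its end, in the units of the state.
- manip.get_obs(): the state, without advancing time (a new reading comes with each control period).
- manip.grab_frame(name): name is "side" or "top"; returns a dict with "frame" (420x560x3 uint8, red, green, blue), "fx", "fy", "cx", "cy" (pixels), "T" (4x4, takes a point from camera to world coordinates). Camera axes: x right, y up, looking along -z (the intrinsics and any distortion apply to the point x, -y, -z); pixel columns grow to the right and rows downward; lengths in mm; the calibration is good to about 2 mm. A picture is of the moment at which its call begins. There is no depth.
- manip.close_job(): hands the job in, once; it reports no verdict.
The state is a dict: "time_s": time; "q": joint angles; "joint_vel": joint speeds; "joint_torque": joint torques, N m; "tool_pos": TCP position; "orientation": TCP orientation; "ft_force": force on the tool from outside, world axes, zero at the start; "torque": the same for the moment, N m; "grip_width": finger opening in mm.
Only numpy, scipy, OpenCV 4.12 (cv2) and the standard library are available. Lean on these libraries where they do the work, as an engineer would, in place of code of your own. Each camera call takes 0.05 s, during which the arm holds its last target. There are 200 camera calls.

TASK

Get the pot simmering: with the fingers, gently push the covered pot along the hob's glass, without lifting it, until it stands centred on the cooking ring. Then, by fingertip friction on the big knurled dial, turn it clockwise until it clicks into its third position (the long mark). Leave the small timer knob and everything else as they are.

Things in the scene. Friction and masses are not known exactly. Their poses are not given: they have to be found in the camera images.
- hob: countertop hob, fixed, place and yaw (up to 0.3 rad) vary: white body, black glass top, 300 mm (its x, away from the robot) by 400 mm (its y, to the left), flat top 60 mm above the counter. Origin: centre of its underside, z up. Right part (its y below -80 mm): white control strip with dial and timer; left part: glass with the cooking ring
- ring (a point): centre of the cooking ring (a thin grey circle of 138 mm diameter with a small cross in the middle), on the glass surface, at (0, 50, 60) mm in the hob's frame
- pot: closed round steel pot, 120 mm diameter (lid rim 124 mm, at 58 to 63 mm height), lid fixed, black lid knob of 30 mm on top, 83 mm tall in all, about 0.7 kg. Origin: centre of its underside, z up. Loose on the glass, 50 to 105 mm from the ring's centre on its left (hob's +y); slides when pushed with 3 to 7 N. Not to be raised over 8 mm, nor pushed or squeezed with over 30 N
- dial_top (a point): centre of the heat dial's flat top, 88 mm above the counter; turns with it, x axis along the black pointer line. Aluminium disc, 92 mm diameter over the knurling, 20 mm high, upright axis at (-30, -140) mm in the hob's frame. Sprung: gives 6 mm downward (3 N to start, 12 N at the end, then rigid). A fingertip pressing 6 to 11 N on the top, 25 to 38 mm off the axis, drags it round (about 0.04 N m)
- dial (a joint): heat dial's angle (rad), growing clockwise from above. Detents at 0, 0.6, 1.2, 1.8, each with a mark on the panel (third long, others short); starts in the first or second. Released between detents it snaps to the nearer (crests at about 0.3, 0.9, 1.5). At 0 the pointer lies 0.95 rad anticlockwise of the hob's x axis, at the third detent 0.25 rad clockwise of it
- timer (a joint): angle of the small timer knob in rad (36 mm diameter, top 78 mm above the counter, axis at (90, -140) mm in the hob's frame); it stays where it is left. To be left alone
- jar: small lidded white jar, 42 mm diameter, 75 mm tall, standing on the far part of the hob; origin under its centre. A bystander
- measure: small open steel measuring cup, 48 mm diameter, 45 mm tall, standing on the near part of the hob; origin under its centre. A bystander
- mug: white mug, 80 mm diameter, 90 mm tall, on the counter left of the hob; origin under its centre. A bystander
- capsules: wooden rack with coffee capsules, 90 x 130 mm, 49 mm tall, on the counter to the left; origin under its centre. A bystander
- speaker: grey round speaker, 72 mm diameter, 68 mm tall, on the counter to the right; origin under its centre. A bystander
- canister: white canister with a wooden lid, 84 mm diameter, 130 mm tall, on the counter to the right; origin under its centre. A bystander
- tray: white dish with sachets, 130 x 170 mm, 18 mm tall, on the counter to the right; origin under its centre. A bystander
- timer_mark (a point): outer end of the black line on the timer knob's top, 16 mm off its axis

How it is judged:
By the outcome, as a careful person would: the job done as asked, in the order asked, and still so for the second after the job is handed in, with the robot touching nothing.
It also fails if it takes over 64 s, if anything falls off the work surface, if the arm or the gripper's body presses on something with over 40 N, if the wrist force passes 120 N, or if a joint passes its speed limit or range.

## Working session

There is one attempt and no reset: what is moved stays moved. The work goes in short steps, Python scripts to look and compute and a shell command to move; the robot and the scene stay as the last step left them, time stands still between calls to the robot, and variables do not carry over. Pictures are saved under pics/ and viewed, about 8 in all and at most 12, crops included, and the job is handed in when it is done.

```bash
mkdir -p pics
cat > h.py <<'E'
import numpy as np, cv2
from workcell import manip
def grab(n,f=None):
    d=manip.grab_frame(n)
    if f: cv2.imwrite('pics/'+f,d['frame'][:,:,::-1])
    return d
def ray(d,u,v):
    c=np.array([(u-d['cx'])/d['fx'],-(v-d['cy'])/d['fy'],-1.]); T=np.array(d['T'])
    return T[:3,3],T[:3,:3]@c
def onz(d,u,v,z):
    o,r=ray(d,u,v); return (o+r*(z-o[2])/r[2])[:2]
def proj(d,p):
    T=np.array(d['T']); c=T[:3,:3].T@(np.array(p)-T[:3,3])
    return d['cx']+d['fx']*c[0]/-c[2], d['cy']-d['fy']*c[1]/-c[2]
E
python3 - <<'E'
from h import *
for n in('top','side'):
    d=grab(n,n+'1.png'); print({k:np.round(d[k],2).tolist() for k in d if k!='frame'})
print(manip.get_obs(),manip.tcp_to_grasp)
E
```

```text
{'fx': 458.55, 'fy': 458.55, 'cx': 277.97, 'cy': 209.13, 'T': [[-0.06, 0.97, -0.23, 229.23], [-1.0, -0.06, 0.02, 0.84], [0.01, 0.23, 0.97, 1468.32], [0.0, 0.0, 0.0, 1.0]]}
{'fx': 419.35, 'fy': 419.35, 'cx': 274.11, 'cy': 210.7, 'T': [[1.0, 0.05, -0.08, 460.85], [-0.1, 0.54, -0.84, -951.98], [0.0, 0.84, 0.54, 676.22], [0.0, 0.0, 0.0, 1.0]]}
{'time_s': 0.1, 'q': array([-1.42919572,  0.33386152,  0.03987961,  1.46619329, -0.0133745 ,
        1.3432951 , -0.05848003]), 'joint_vel': array([-0.00306887, -0.0011787 , -0.00024959, -0.00297991,  0.00060778,
        0.00069641,  0.00165882]), 'joint_torque': array([ 4.07277374e-03, -6.60018039e+01,  1.37025643e+00, -4.06477118e+01,
        1.71160331e-02,  8.95002595e-03, -5.85435998e-06]), 'tool_pos': array([154.95019267, 630.83268648, 230.49142886]), 'orientation': array([3.14146571e+00, 1.48630854e-03, 1.32999966e+00]), 'ft_force': array([-0.11987079,  0.45272698, -0.418159  ]), 'torque': array([0.00649591, 0.04835772, 0.0313489 ]), 'grip_width': 85.34440754436851} 18.700000000000003
```

View pics/top1.png

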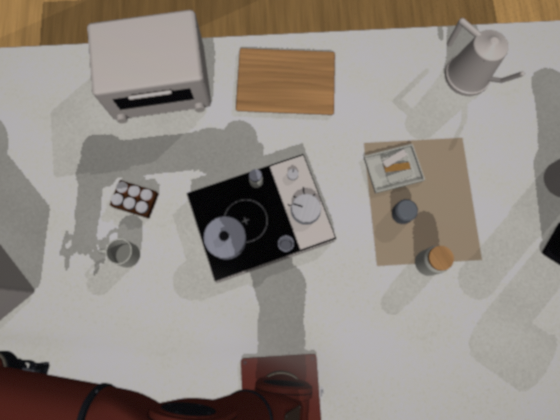

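View pics/side1.png

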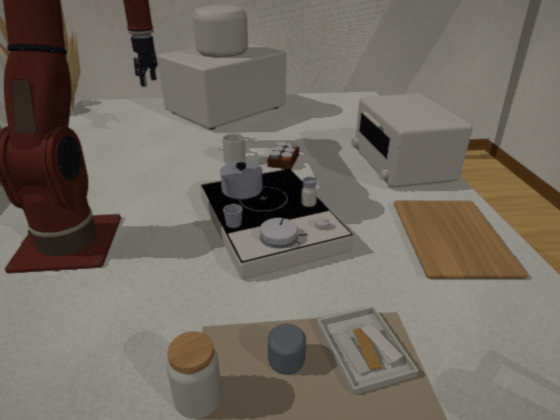

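The top view shows the hob with corners at about (188,193), (302,155), (335,240) and (217,279). The ring cross is at (245,220), pot (225,237), dial (306,208), timer (293,173), jar (256,178) and measure (286,243). I'll zoom in to get finer positions.

Run:
```python
from h import *
a=cv2.imread('pics/top1.png')[145:285,180:345]; b=cv2.imread('pics/side1.png')[140:275,190:360]
A=cv2.resize(a,None,fx=4.8,fy=4.8,interpolation=cv2.INTER_CUBIC); cv2.imwrite('pics/c1.png',cv2.convertScaleAbs(A[:600],alpha=1.3))
B=cv2.resize(b,None,fx=4.4,fy=4.4,interpolation=cv2.INTER_CUBIC); cv2.imwrite('pics/c2.png',cv2.convertScaleAbs(B[:600],alpha=1.3))
```

```text
(no output)
```

View pics/c1.png

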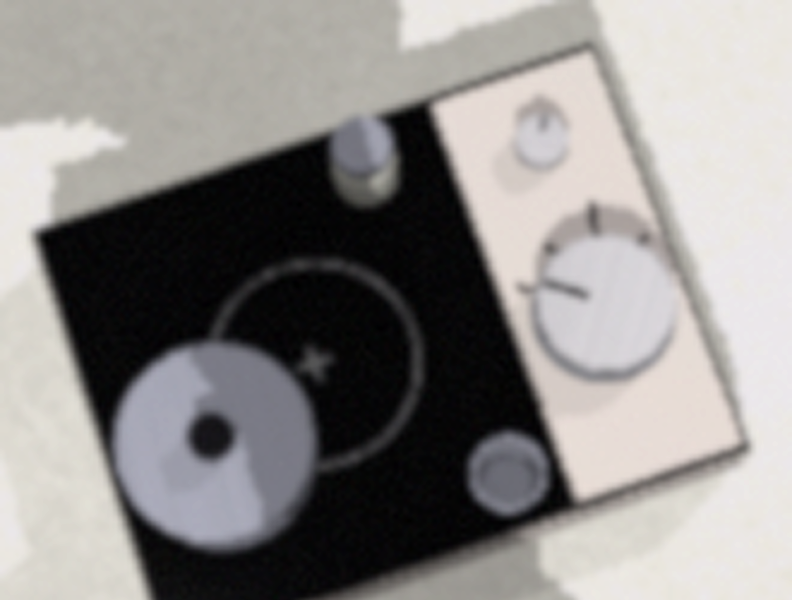

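View pics/c2.png

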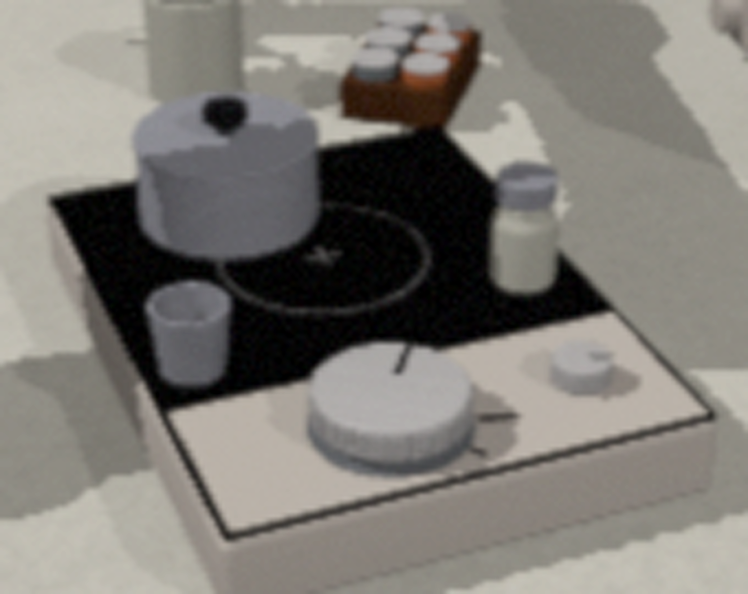

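The crops show the dial's pointer on the first mark, so it has 1.2 rad to turn. Crop pixels in c1: cross (316,364), knob (211,437), lid centre (215,445), dial top (605,305), jar cap (360,145), measure rim (508,470).

Run:
```python
from h import *
d=manip.grab_frame('top'); s=manip.grab_frame('side')
P={'cTL':(40,233,60),'cTR':(592,45,60),'cBR':(747,447,60),'cross':(316,364,60),'knob':(211,437,143),'lid':(215,445,123),'dial':(606,305,88),'timer':(541,141,78),'jar':(360,145,135),'measure':(508,468,105)}
W={}
for k,(u,v,z) in P.items(): W[k]=onz(d,180+u/4.8,145+v/4.8,z); print(k,W[k].round(1))
xs=W['cTR']-W['cBR']; ys=W['cTL']-W['cTR']; yaw1=np.arctan2(xs[1],xs[0]); yaw2=np.arctan2(-ys[0],ys[1]); print(yaw1,yaw2,np.linalg.norm(xs),np.linalg.norm(ys))
y=(yaw1+yaw2)/2;y=yaw2*.57+yaw1*.43
R=np.array([[np.cos(y),-np.sin(y)],[np.sin(y),np.cos(y)]])
cen=(W['cBR']+W['cTL'])/2
print('origin from corners',cen,'ring',cen+R@[0,50],'dial',cen+R@[-30,-140])
for k in W: print(k,(R.T@(W[k]-cen)).round(1))
S={'cross':(322,257,60),'pot':(226,100,143),'dialT':(391,383,88)}
for k,(u,v,z) in S.items(): w=onz(s,190+u/4.4,140+v/4.4,z); print('side',k,w.round(1))
```

```text
cTL [624.8 253.5]
cTR [ 735.1 -120.6]
cBR [ 454.8 -201.2]
cross [525.8  75.2]
knob [466.7 136.6]
lid [465.1 136.4]
dial [ 547.9 -114.5]
timer [663.7 -80.6]
jar [649.8  37.3]
measure [443.1 -44.2]
0.2799544837005459 0.2867123968476268 291.64612957120545 390.0860074112909
origin from corners [539.81409622  26.16645888] ring [525.81350174  74.16628548] dial [ 550.2158648  -116.63341231]
cTL [145.3 194.5]
cTR [ 146.4 -195.6]
cBR [-145.3 -194.5]
cross [ 0.3 50.9]
knob [-39.3 126.5]
lid [-40.9 126.7]
dial [ -31.6 -137.3]
timer [  89.1 -137.2]
jar [108.7 -20.1]
measure [-112.6  -40.5]
side cross [528.9  75.9]
side pot [472.1 142.7]
side dialT [ 553.9 -111. ]
```

```bash
python3 -m handwheel '{"translation":[[0,0,0],[0,0,0],[0,0,0],[0,0,0],[-11,40,0],[-11,40,0],[-11,40,0],[-11,40,0],[-11,40,0],[-11,40,0],[-11,40,0],[-11,40,0]],"dr":[[0,0,0.145],[0,0,0.145],[0,0,0.145],[0,0,0.142],[0,0,0],[0,0,0],[0,0,0],[0,0,0],[0,0,0],[0,0,0],[0,0,0],[0,0,0]],"jaw":[80,80,80,80,80,80,80,80,80,80,80,80]}'
```

```text
time_s: 1.4
tool_pos: [310.1, 335.9, 231.3]
orientation: [-3.141, -0.0, 0.753]
ft_force: [0.6, 0.3, 0.2]
grip_width: 80.0
```

Run:
```python
from h import *
o=manip.get_obs(); print(o['tool_pos'],o['orientation'],o['q'].round(2)); y=o['orientation'][2]
g=np.array([402.6,207])-o['tool_pos'][:2]; print('x',g@[np.cos(y),np.sin(y)],'y',g@[np.sin(y),-np.cos(y)])
```

```text
[310.11908136 335.89208553 231.28836247] [-3.14131335e+00 -9.67555732e-05  7.53000490e-01] [-1.23 -0.08  0.3   1.92  0.02  1.29 -0.19]
x -20.662610503732488 y 157.28619314314545
```

```bash
python3 -m handwheel '{"translation":[[-5,39,0],[-5,39,0],[-5,39,0],[-5,39,30],[0,0,30],[0,0,30],[0,0,0],[0,0,0],[0,0,0]],"dr":[[0,0,0],[0,0,0],[0,0,0],[0,0,0],[0,0,0],[0,0,0],[-0.145,0,0],[-0.145,0,0],[0,0,0]],"jaw":[80,80,80,80,80,80,80,80,80]}'
python3 - <<'E'
from h import *
o=manip.get_obs(); print(o['q'].round(2))
d=grab('top','t2.png'); s=grab('side','s2.png')
a=cv2.resize(d['frame'][170:310,150:290],None,fx=3,fy=3,interpolation=cv2.INTER_CUBIC);b=cv2.resize(s['frame'][110:250,150:290],None,fx=3,fy=3,interpolation=cv2.INTER_CUBIC)
cv2.imwrite('pics/c3.png',cv2.convertScaleAbs(np.hstack([a,b])[:,:,::-1],alpha=1.3)[:, :800])
E
```

```text
time_s: 2.3
tool_pos: [399.8, 212.4, 140.7]
orientation: [2.847, 0.0, 0.759]
ft_force: [-0.4, 0.0, 0.2]
grip_width: 80.2
[-1.19 -0.03  0.36  2.11  0.34  1.11 -0.23]
```

View pics/c3.png

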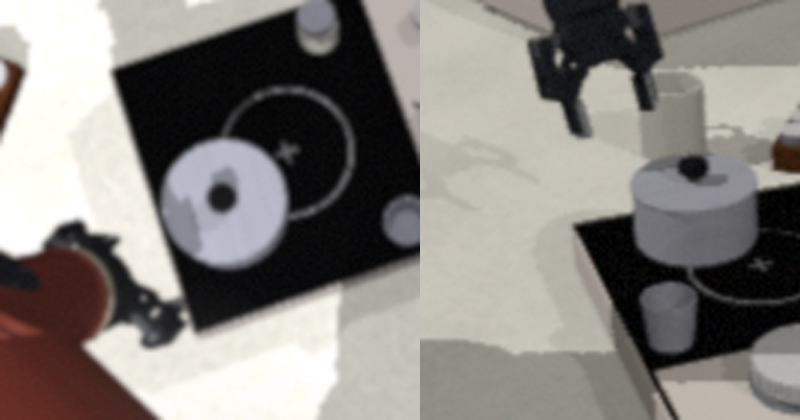

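The hand is tilted behind the pot and square to the push line (fingers around (75,235) and (165,330) in the left crop; pot at (225,200), cross at (288,152)). I'll lower it and close in slowly.

```bash
python3 -m handwheel '{"translation":[[-1,-7,22],[-1,-7,22],[0,-6,22],[0,9.6,2.9],[0,9.6,2.9],[0,9.6,2.9],[0,5,1.5],[0,3,0.9],[0,3,0.9],[0,3,0.9],[0,0,0]],"dr":[[0,0,0],[0,0,0],[0,0,0],[0,0,0],[0,0,0],[0,0,0],[0,0,0],[0,0,0],[0,0,0],[0,0,0],[0,0,0]],"jaw":[80,80,80,80,80,80,80,80,80,80,80]}'
```

```text
time_s: 3.5
tool_pos: [430.7, 176.4, 72.3]
orientation: [2.852, -0.0, 0.753]
ft_force: [-0.3, 0.9, 1.1]
grip_width: 80.2
```

```bash
python3 -m handwheel '{"translation":[[0,2.9,0.8],[0,2.9,0.8],[0,2.9,0.8],[0,2.9,0.8],[0,2.9,0.8]],"dr":[[0,0,0],[0,0,0],[0,0,0],[0,0,0],[0,0,0]],"jaw":[80,80,80,80,80]}'
```

```text
time_s: 4.0
tool_pos: [441.1, 165.2, 72.5]
orientation: [2.852, 0.0, 0.753]
ft_force: [-1.7, 3.0, -1.3]
grip_width: 80.2
```

Contact, at about 3.5 N. I'll push on partway and then measure.

```bash
python3 -m handwheel '{"translation":[[0,3.8,1.1],[0,3.8,1.1],[0,3.8,1.1],[0,3.8,1.1],[0,3.8,1.1],[0,3.8,1.1],[0,3.8,1.1],[0,3.8,1.1],[0,3.8,1.1],[0,3.8,1.1],[0,0,0]],"dr":[[0,0,0],[0,0,0],[0,0,0],[0,0,0],[0,0,0],[0,0,0],[0,0,0],[0,0,0],[0,0,0],[0,0,0],[0,0,0]],"jaw":[80,80,80,80,80,80,80,80,80,80,80]}'
cat > k.py <<'E'
from h import *
def knob(n,d,uv0,r=14):
    g=d['frame'].astype(int).sum(2); H,W=g.shape; yy,xx=np.mgrid[:H,:W]
    u0,v0=uv0; m=((xx-u0)**2+(yy-v0)**2<r*r)&(g<110)
    n_,lab,st,c=cv2.connectedComponentsWithStats(m.astype(np.uint8))
    i=1+np.argmax(st[1:,4]); return c[i],st[i,4]
E
python3 - <<'E'
from k import *
o=manip.get_obs(); print(o['tool_pos'],o['ft_force'])
d=grab('top','t3.png'); s=grab('side','s3.png')
p=o['tool_pos'][:2]+55*np.array([.684,-.73])
for n,D in(('top',d),('side',s)):
    c,a=knob(n,D,proj(D,[*p,133])); print(n,c,a,onz(D,*c,135))
a=cv2.resize(d['frame'][170:290,180:310],None,fx=3,fy=3,interpolation=cv2.INTER_CUBIC);b=cv2.resize(s['frame'][140:260,200:330],None,fx=3,fy=3,interpolation=cv2.INTER_CUBIC)
cv2.imwrite('pics/c4.png',cv2.convertScaleAbs(np.hstack([a,b])[:,:,::-1],alpha=1.3))
E
```

```text
time_s: 5.1
tool_pos: [468.4, 135.7, 72.9]
orientation: [2.851, 0.0, 0.752]
ft_force: [-0.4, -0.0, -0.9]
grip_width: 80.2
[468.38816634 135.734354    72.94472989] [-0.42076037 -0.00494793 -0.90039954]
top [237.13953488 224.        ] 43 [501.96798824  97.31181389]
side [252.31578947 171.43859649] 57 [501.16713291 100.7631944 ]
```

View pics/c4.png

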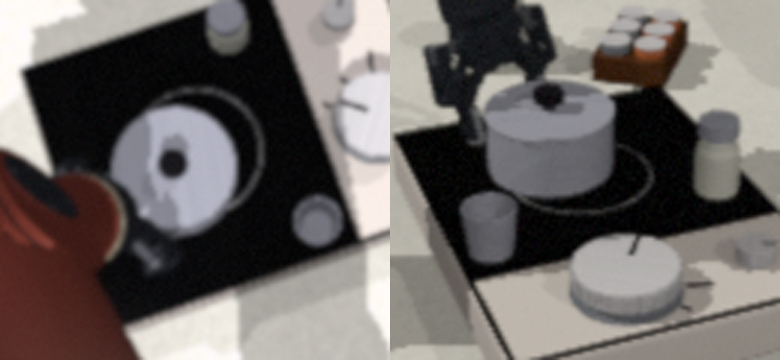

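```bash
python3 -m handwheel '{"translation":[[0.4,3.3,1.0],[0.4,3.3,1.0],[0.4,3.3,1.0],[0.4,3.3,1.0],[0.4,3.3,1.0],[0.4,3.3,1.0],[0.4,3.3,1.0],[0.4,3.3,1.0],[0.4,2.4,0.7],[0,0,0]],"dr":[[0,0,0],[0,0,0],[0,0,0],[0,0,0],[0,0,0],[0,0,0],[0,0,0],[0,0,0],[0,0,0],[0,0,0]],"jaw":[80,80,80,80,80,80,80,80,80,80]}'
python3 - <<'E'
from k import *
o=manip.get_obs(); print(o['tool_pos'],o['ft_force'])
d=grab('top','t4.png'); s=grab('side','s4.png')
p=o['tool_pos'][:2]+50*np.array([.684,-.73])
for n,D,z in(('top',d,139),('side',s,134)):
    c,a=knob(n,D,proj(D,[*p,133])); print(n,c,a,onz(D,*c,z))
a=cv2.resize(d['frame'][180:270,190:290],None,fx=4,fy=4,interpolation=cv2.INTER_CUBIC);b=cv2.resize(s['frame'][150:240,210:310],None,fx=4,fy=4,interpolation=cv2.INTER_CUBIC)
cv2.imwrite('pics/c5.png',cv2.convertScaleAbs(np.hstack([a,b])[:,:,::-1],alpha=1.4))
E
```

```text
time_s: 6.2
tool_pos: [491.5, 116.5, 72.8]
orientation: [2.851, -0.0, 0.752]
ft_force: [-1.7, 1.2, 0.7]
grip_width: 80.2
[491.47287981 116.53840956  72.81938736] [-1.71158305  1.20375546  0.67781919]
top [243.19047619 216.07142857] 42 [524.06243528  78.18664926]
side [261.05084746 174.25423729] 59 [524.51096102  83.35706254]
```

View pics/c5.png

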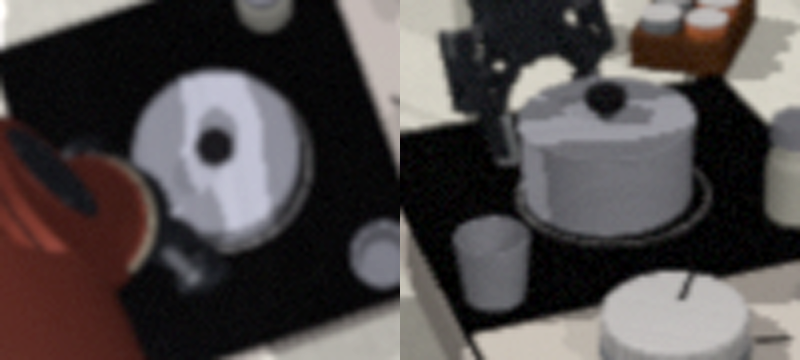

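The pot nearly stands on the ring. In the side crop the ring shows about 8 px on its left and 19 px on its right, so it needs about 4–5 mm more.

```bash
python3 -m handwheel '{"translation":[[0,2.2,0.7],[0,2.1,0.6],[0,0,0]],"dr":[[0,0,0],[0,0,0],[0,0,0]],"jaw":[80,80,80]}'
python3 - <<'E'
from k import *
o=manip.get_obs(); print(o['tool_pos'],o['ft_force'])
d=grab('top','t5.png'); s=grab('side','s5.png')
p=o['tool_pos'][:2]+50*np.array([.684,-.73])
for n,D,z in(('top',d,139),('side',s,134)):
    c,a=knob(n,D,proj(D,[*p,133])); print(n,c,a,onz(D,*c,z))
E
```

```text
time_s: 6.6
tool_pos: [494.4, 113.6, 72.8]
orientation: [2.852, -0.0, 0.753]
ft_force: [-1.2, 2.6, 1.5]
grip_width: 80.0
[494.41562492 113.56132966  72.81771634] [-1.2321342   2.59572574  1.54540483]
top [244.04545455 215.06818182] 44 [526.95985635  75.52776234]
side [262.23333333 174.68333333] 60 [527.59690579  80.48882336]
```

Both cameras put the pot within 1.5 mm of the cross. Backing off.

```bash
python3 -m handwheel '{"translation":[[0,-5,-1.5],[0,-15,-4.6],[0,-25,-7.6],[0,-15,-4.6],[0,10,-33],[0,12,-38],[0,12,-38],[0,0,0],[0,0,0],[0,0,0]],"dr":[[0,0,0],[0,0,0],[0,0,0],[0,0,0],[0,0,0],[0,0,0],[0,0,0],[0.145,0,0],[0.145,0,0],[0,0,0]],"jaw":[80,80,80,80,80,80,80,80,80,80]}'
python3 - <<'E'
from k import *
o=manip.get_obs(); print(o['tool_pos'],o['orientation'],o['q'].round(2))
d=grab('top','t6.png'); s=grab('side','s6.png')
p=[526,77]
for n,D,z in(('top',d,139),('side',s,134)):
    c,a=knob(n,D,proj(D,[*p,133])); print(n,c,a,onz(D,*c,z))
a=cv2.resize(d['frame'][180:255,200:290],None,fx=4.4,fy=4.4,interpolation=cv2.INTER_CUBIC);b=cv2.resize(s['frame'][155:230,220:310],None,fx=4.4,fy=4.4,interpolation=cv2.INTER_CUBIC)
cv2.imwrite('pics/c6.png',cv2.convertScaleAbs(np.hstack([a,b])[:,:,::-1],alpha=1.6))
E
```

```text
time_s: 7.7
tool_pos: [454.5, 155.6, 188.4]
orientation: [-3.138, -0.003, 0.747]
ft_force: [1.1, -0.1, -0.6]
grip_width: 79.7
[454.53785935 155.61697821 188.42534237] [-3.13804946e+00 -2.84529687e-03  7.46676468e-01] [-1.01 -0.01  0.6   1.95 -0.    1.2   0.33]
top [244.04545455 215.06818182] 44 [526.95985635  75.52776234]
side [262.25862069 174.81034483] 58 [527.61195631  79.72829118]
```

View pics/c6.png

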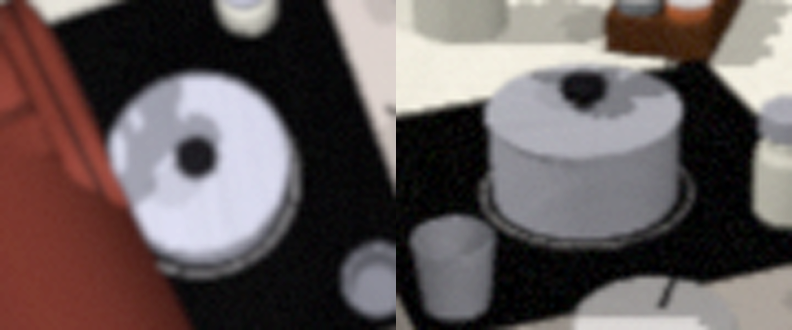

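Run:
```python
from k import *
s=manip.grab_frame('side');d=manip.grab_frame('top')
g=s['frame'].astype(int).sum(2)
for u in(255,262,268): print('col',u,list(enumerate(g[200:216,u],200)))
for v in(197,199): print('row',v,list(enumerate(g[v,225:237],225)),list(enumerate(g[v,370-100:382],270))[:14])
# predictions with ring centre & pot at c
for c in((527,75),(527,78)):
    cam=np.array(s['T'])[:2,3]; dr=(cam-c)/np.linalg.norm(cam-c)
    for r in(60,68,70): print(c,r,np.round(proj(s,[*(np.array(c)+r*dr),60]),2))
    # top view far-right arc
gt=d['frame'].astype(int).sum(2)
for ang in(-60,-90,-120,180,0):
    e=np.array([np.cos(np.radians(ang)),np.sin(np.radians(ang))])
    print('top',ang,[(r,int(gt[int(round(v)),int(round(u))])) for r in range(54,82,2) for u,v in[proj(d,[*(np.array([526,75])+r*e),60])]])
```

```text
col 255 [(200, np.int64(253)), (201, np.int64(250)), (202, np.int64(250)), (203, np.int64(250)), (204, np.int64(253)), (205, np.int64(251)), (206, np.int64(251)), (207, np.int64(253)), (208, np.int64(197)), (209, np.int64(119)), (210, np.int64(146)), (211, np.int64(82)), (212, np.int64(2)), (213, np.int64(15)), (214, np.int64(11)), (215, np.int64(4))]
col 262 [(200, np.int64(236)), (201, np.int64(235)), (202, np.int64(239)), (203, np.int64(238)), (204, np.int64(239)), (205, np.int64(240)), (206, np.int64(240)), (207, np.int64(240)), (208, np.int64(229)), (209, np.int64(162)), (210, np.int64(145)), (211, np.int64(95)), (212, np.int64(31)), (213, np.int64(0)), (214, np.int64(12)), (215, np.int64(18))]
col 268 [(200, np.int64(237)), (201, np.int64(243)), (202, np.int64(237)), (203, np.int64(236)), (204, np.int64(239)), (205, np.int64(239)), (206, np.int64(240)), (207, np.int64(238)), (208, np.int64(213)), (209, np.int64(129)), (210, np.int64(148)), (211, np.int64(81)), (212, np.int64(14)), (213, np.int64(9)), (214, np.int64(18)), (215, np.int64(4))]
row 197 [(225, np.int64(1)), (226, np
[... 1355 characters left out ...]
230), (70, 111), (72, 111), (74, 28), (76, 28), (78, 15), (80, 15)]
top -90 [(54, 406), (56, 349), (58, 349), (60, 252), (62, 213), (64, 213), (66, 184), (68, 96), (70, 96), (72, 25), (74, 25), (76, 16), (78, 10), (80, 10)]
top -120 [(54, 335), (56, 207), (58, 207), (60, 163), (62, 196), (64, 196), (66, 161), (68, 161), (70, 45), (72, 45), (74, 33), (76, 23), (78, 23), (80, 16)]
top 180 [(54, 281), (56, 281), (58, 223), (60, 139), (62, 139), (64, 162), (66, 177), (68, 177), (70, 102), (72, 26), (74, 26), (76, 16), (78, 16), (80, 18)]
top 0 [(54, 414), (56, 421), (58, 421), (60, 420), (62, 420), (64, 422), (66, 421), (68, 421), (70, 420), (72, 420), (74, 400), (76, 309), (78, 309), (80, 176)]
```

The pot is centred: the side view's front gap between pot and ring is 1.5 px, against 1.6 px expected. Next I close the fingers and go above the dial, at a point 31 mm off its axis on the pot's side.

```bash
python3 -m handwheel '{"translation":[[-19,38.8,0],[-19,38.8,0],[-19,38.8,0],[-19,38.8,0],[-19,38.8,0],[-19,38.8,0],[0,0,0],[0,0,25],[0,0,25],[0,0,25],[0,0,0]],"dr":[[0,0,0],[0,0,0],[0,0,0],[0,0,0],[0,0,0],[0,0,0],[0,0,0],[0,0,0],[0,0,0],[0,0,0],[0,0,0]],"jaw":[0,0,0,0,0,0,0,0,0,0,0]}'
python3 - <<'E'
from h import *
o=manip.get_obs(); print(o['tool_pos'],o['orientation'],o['q'].round(2),o['ft_force'])
y=o['orientation'][2]; c=np.array([550.5,-115]); t=y+np.pi/2
g=c+31*np.array([np.cos(t),np.sin(t)])-o['tool_pos'][:2]; print('x',g@[np.cos(y),np.sin(y)],'y',g@[np.sin(y),-np.cos(y)])
s=grab('side','s7.png');d=grab('top','t7.png')
a=cv2.resize(d['frame'][145:265,230:350],None,fx=3.2,fy=3.2,interpolation=cv2.INTER_CUBIC);b=cv2.resize(s['frame'][165:285,215:335],None,fx=3.2,fy=3.2,interpolation=cv2.INTER_CUBIC)
cv2.imwrite('pics/c7.png',cv2.convertScaleAbs(np.hstack([a,b])[:,:,::-1],alpha=1.3))
E
```

```text
time_s: 9.0
tool_pos: [525.7, -87.4, 109.1]
orientation: [-3.138, 0.005, 0.756]
ft_force: [-0.4, 0.5, -0.2]
grip_width: -0.0
[525.71635435 -87.40690443 109.0847182 ] [-3.13790465  0.00544642  0.75551291] [-0.65  0.26  0.84  1.92 -0.22  1.06  1.04] [-0.37196564  0.49327125 -0.15161132]
x -0.8790299149162777 y 6.078771845508204
```

View pics/c7.png

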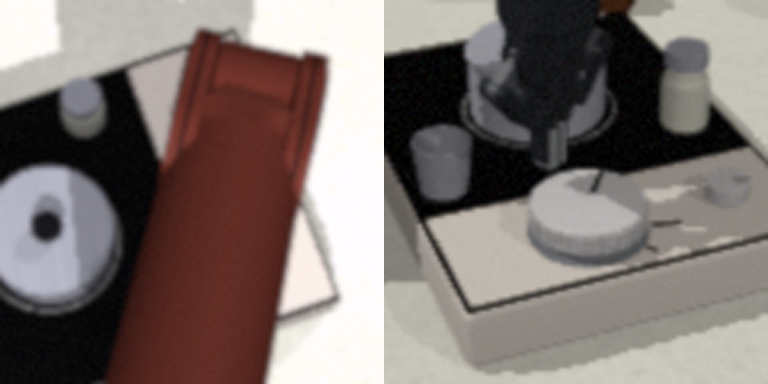

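Closed fingertip sits beside and above the dial at about (550,160) in the side crop. Dial, timer and bystanders are undisturbed. Lowering onto the top.

```bash
python3 -m handwheel '{"translation":[[-1,6,9],[0,0,8],[0,0,2],[0,0,2],[0,0,1],[0,0,1],[0,0,0]],"dr":[[0,0,0],[0,0,0],[0,0,0],[0,0,0],[0,0,0],[0,0,0],[0,0,0]],"jaw":[0,0,0,0,0,0,0]}'
```

```text
time_s: 9.8
tool_pos: [531.7, -94.4, 89.4]
orientation: [3.142, -0.0, 0.753]
ft_force: [-0.3, 0.4, 0.1]
grip_width: -0.3
```

```bash
python3 -m handwheel '{"translation":[[0,-2.5,0],[0,0,1.5],[0,0,1.5],[0,0,1],[0,0,0],[0,0,0]],"dr":[[0,0,0],[0,0,0],[0,0,0],[0,0,0],[0,0,0],[0,0,0]],"jaw":[0,0,0,0,0,0]}'
```

```text
time_s: 10.4
tool_pos: [529.9, -92.4, 85.5]
orientation: [-3.141, -0.0, 0.753]
ft_force: [-2.4, 1.1, 5.3]
grip_width: 0.0
```

```bash
python3 -m handwheel '{"translation":[[0,0,1],[0,0,1],[0,0,0],[1.6,0.04,0],[3.1,0.15,0],[3.1,0.15,0],[3.1,0.15,0]],"dr":[[0,0,0],[0,0,0],[0,0,0],[0,0,0.05],[0,0,0.1],[0,0,0.1],[0,0,0.1]],"jaw":[0,0,0,0,0,0,0]}'
```

```text
time_s: 11.1
tool_pos: [538.5, -86.6, 83.5]
orientation: [-3.14, 0.001, 0.399]
ft_force: [-5.2, 1.3, 9.1]
grip_width: -0.6
```

```bash
python3 -m handwheel '{"translation":[[3.1,0.15,0],[3.1,0.15,0],[3.1,0.15,0],[3.1,0.15,0],[3.1,0.15,0],[3.1,0.15,0],[3.1,0.15,0],[3.1,0.15,0],[1.6,0.04,0],[0,0,0]],"dr":[[0,0,0.1],[0,0,0.1],[0,0,0.1],[0,0,0.1],[0,0,0.1],[0,0,0.1],[0,0,0.1],[0,0,0.1],[0,0,0.05],[0,0,0]],"jaw":[0,0,0,0,0,0,0,0,0,0]}'
python3 - <<'E'
from h import *
s=grab('side','s8.png')
b=s['frame'][165:265,225:355]
cv2.imwrite('pics/c8.png',cv2.convertScaleAbs(cv2.resize(b,None,fx=5,fy=5,interpolation=cv2.INTER_CUBIC)[:,:,::-1],alpha=1.3))
E
```

```text
time_s: 12.1
tool_pos: [565.7, -86.4, 83.8]
orientation: [-3.14, -0.001, -0.448]
ft_force: [0.2, 3.6, 8.0]
grip_width: 0.2
```

View pics/c8.png

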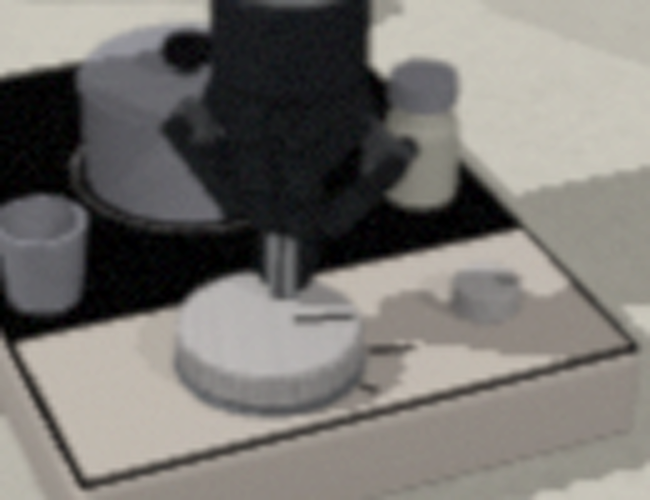

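The pointer has swung close to the long mark: its line runs from (295,319) to (352,317), and the mark from (365,350) to (413,346). I'll work out the angle.

Run:
```python
from h import *
s=manip.grab_frame('side')
f=lambda u,v,z:onz(s,225+u/5,165+v/5,z)
a,b=f(295,319,84),f(352,317,84); m,n=f(365,350,60),f(413,346,60); y=.284
ang=lambda p,q:np.arctan2(*(q-p)[::-1])
print(a,b,m,n,'pointer from hob x',ang(a,b)-y,'mark',ang(m,n)-y,'dial',.95-(ang(a,b)-y), 'from axis',.95-(ang(np.array([552,-113.]),b)-y))
```

```text
[ 566.31533314 -114.02829427] [ 594.431549   -115.02124748] [ 602.32786699 -110.24584533] [ 626.79579393 -109.17315118] pointer from hob x -0.3193013619872212 mark -0.24018722863231162 dial 1.269301361987221 from axis 1.2815995050253166
```

The dial reads about 1.2–1.28, within the third detent. Lifting straight off and retreating up and back so both cameras can see.

```bash
python3 -m handwheel '{"translation":[[0,0,-2],[0,0,-4],[0,0,-15],[0,0,-35],[0,0,-40],[0,0,-40],[0,0,0],[0,-40,0],[0,-40,0],[0,-40,0],[0,-40,0],[0,0,0]],"dr":[[0,0,0],[0,0,0],[0,0,0],[0,0,0],[0,0,0],[0,0,0],[0,0,0],[0,0,0],[0,0,0],[0,0,0],[0,0,0],[0,0,0]],"jaw":[0,0,0,0,0,0,0,0,0,0,0,0]}'
python3 - <<'E'
from k import *
d=grab('top','t9.png'); s=grab('side','s9.png')
for n,D,z in(('top',d,139),('side',s,134)):
    c,a=knob(n,D,proj(D,[526,77,133])); print(n,c,a,onz(D,*c,z))
a=cv2.resize(d['frame'][145:285,190:345],None,fx=2.5,fy=2.5,interpolation=cv2.INTER_CUBIC);b=cv2.resize(s['frame'][145:285,205:360],None,fx=2.5,fy=2.5,interpolation=cv2.INTER_CUBIC)
cv2.imwrite('pics/c9.png',cv2.convertScaleAbs(np.hstack([a,b])[:,:,::-1],alpha=1.3))
E
```

```text
time_s: 13.4
tool_pos: [635.1, 64.0, 218.3]
orientation: [3.141, 0.001, -0.439]
ft_force: [-0.2, 0.3, -1.4]
grip_width: 0.1
top [240.94545455 215.07272727] 110 [527.47690711  84.7058267 ]
side [262.125   174.78125] 64 [527.25567984  79.93646064]
```

View pics/c9.png

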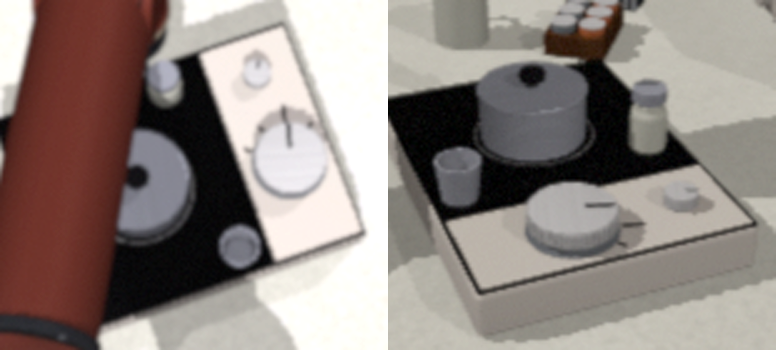

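The pointer lines up with the long mark in both views and the side view has the pot unmoved. The shifted top knob reading (area 110 px, normally 44) is contaminated by the arm's dark edge.

```bash
python3 -c "
from workcell import manip; print(manip.close_job())"
```

```text
the job is handed in; nothing more can be done
None
```

The pot stands on the cooking ring and the dial is in its third position. The job was handed in at about 13.5 s of the 64 s allowed, with the arm clear of everything.

- **Pot:** I slid it along the glass with the open, tilted fingers. Readings between pushes showed at most about 3.5 N. The last clear top and side views put it within about 1.5 mm of the ring's cross. In the side view the ring showed an even gap at the front, with the sides uneven by about 1.4 mm.
- **Dial:** I turned it clockwise 1.2 rad with the closed fingertip, pressing 8–9 N about 31 mm off the axis. It read about 1.27 rad while still pressed. After release the pointer lined up with the long mark in both views; I judged that by eye and did not compute the angle again.
- **Everything else:** the timer knob, jar and measuring cup looked unmoved in the last picture. I did not measure them, or the things on the counter, again.

**Checks that disagreed:**
- The two cameras differ by about 4–5 mm in the pot's y position. I put this down to not knowing the exact height of the knob point the side view sees.
- The final top-view pot reading was off by about 9 mm in y because the arm's dark edge fell in the mask. I relied on the final side view instead, which matched the earlier one.

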